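# Find the sound sign-post base with the go pin

## Robot

A 6-joint arm with a two-finger parallel gripper is mounted at the origin on a cart in front of the work surface, level with it; the furniture and walls round the work are solid. World frame = base frame: x ahead of the robot, y to its left, z up, the work surface at z = 0. Lengths are in m, angles in rad, forces in N, time in s.
With the tool pointing down it reaches from about 0.225 to 0.875 m from the base axis. Payload 3.4 kg.
Tool frame: the origin (TCP) lies between the finger pads; the fingertips stand 11 mm ahead of it and the grasp point (between the pads) lies 8 mm behind it; z points along the fingers, y is the line along which they close (so a half turn about z gives the same grasp; the last joint's range is limited). The gripper opens to 85 mm and grips with 20 to 120 N. Pads are 22 mm wide; open, the fingers measure 114 mm over their backs; the gripper's body (76 mm by 85 mm) begins 54 mm behind the grasp point. The pads swing forward as they close: fully open they stand 13 mm farther back than shut.
Start: joints at [1.222, 0.276, 1.505, -0, 1.361, -0.121], TCP at [0.13, 0.56, 0.242] pointing down, gripper open.
Joint ranges: [-2.89, 2.89], [-0.75, 2.08], [0.22, 2.7], [-1.18, 4.32], [0.11, 2.71], [-2.7, 2.7]. Speed limits (rad/s): [2.57, 2.57, 3.14, 3.14, 3.14, 3.14].

## Interface

Orientations are given as a unit quaternion [w, x, y, z].
In Python, from rig import manip, imaging gives the robot as it stands. The module is installed in compiled form; this text tells all that it offers.
- The arm moves only by the tool jog_arm, never from a script. Its argument "deltas" is one flat list of numbers, 7 for each row, row after row: the turn, a rotation vector about the world's x, y, z in degrees, then the shift along the world's x, y, z in mm, then the opening, from 0 (shut) to 1 (fully open). In form: [ax, ay, az, tx, ty, tz, gripper, ax, ay, az, tx, ty, tz, gripper, ...]. A call has 1 to 20 rows; each row is the pose to reach, as a shift and turn from the pose commanded when the call began; what a row does not reach only later rows make up. A row lasts 1/10 s, in which the tool goes at most 50 mm and 8.59 degrees, less where a joint would pass 70% of its speed; a pose out of reach is approached as far as the arm can. A call with a gripper value outside its range is refused whole. The fingers move at their own pace and stop on an object; "grip_force" is the grip in N (left out, the last holds). Time passes only in rows, so rows that repeat a pose let the fingers close. It gives the time, the measured TCP pose, the force, the opening and the grip force at its end, in the units of the state.
- manip.get_state(): the state, without advancing time (a new reading comes with each control period).
- imaging.get_image(name): name is "scene" or "top" or "wrist"; returns the picture (400x640x3 uint8, blue, green, red); there is no depth.
- imaging.calibration(name): a dict with "mtx" (3x3 intrinsics, pixels), "cam_to_world" (4x4, takes a point from camera to world coordinates). Camera axes: x right, y down, z forward; pixel columns grow to the right and rows downward; lengths in m; the calibration is good to about 2 mm. A picture is of the moment at which its call begins: read the wrist's pose just before it. calibration takes no time and is no camera call; for the wrist camera it gives the pose at the moment of the call.
- manip.sign_off(): hands the job in; it is judged then, once.
The state is a dict: "clock": time; "qpos": joint angles; "qd": joint speeds; "effort": joint torques, N m; "position": TCP position; "ee_rot": TCP orientation; "contact_force": force on the tool from outside, world axes, zero at the start; "moment": the same for the moment, N m; "width": finger opening in m; "gripper_force": force on a finger pad.
Only numpy, scipy, OpenCV 4.12 (cv2) and the standard library are available. Lean on these libraries where they do the work, as an engineer would, in place of code of your own. Each camera call takes 0.05 s, during which the arm holds its last target. There are 200 camera calls.

## Task

Take the go pin from its rest and, holding it, try it gently in the sockets of the three sign-post bases until you find the one that it enters fully, shoulder down on the rim; never force it where it stops short. Bring that base, kept upright, into the ring marked on the board and leave it there with the pin standing fully home in it; the other two bases stay where they are, and the stamp, stapler and hole punch are left alone.

Things in the scene. Friction and masses are not known exactly. Their poses are not given: they have to be found in the camera images.
- go_pin: handle of the go pin (whole pin 0.12 kg, 100 mm long, upright in its rest): black, square, 20 x 20 mm, 58 to 98 mm above the tip, to grip from above. It slides on the steel neck of the pin against a spring, 0.8 N per mm, as the pin is pressed, and stops hard after 12 mm. Origin: at the tip of the unpressed pin, z up along the pin, x and y square to the handle
- pin_tip (a point): tip of the go pin's nose, z up along the pin: steel pin 16 mm across and 40 mm long, nose tapering to 12 mm over the last 4 mm; above it a steel shoulder disc 25 mm across, 5 mm thick, then a 13 mm gap of thin neck up to the handle. Fully home in a base the shoulder lies on the barrel's top
- rest: rest of the go pin: fixed dark wooden block 52 x 52 mm, 46 mm high, with an 18 mm hole through it from the top, standing on the board; the pin's shoulder lies on its top. Origin: centre of the underside, z up
- base_1: sign-post base, 0.4 to 0.6 kg, loose: round dark steel foot 84 mm across, 10 mm thick; on it a square grey barrel 50 x 50 mm, its flat top 52 mm above the underside; in the top a round socket 18 mm across with a 2.5 mm chamfer. Origin: centre of the underside, z up. All three look alike; exactly one is sound, which one changes each start and only the pin can tell
- base_2: sign-post base, looks like base_1. The socket is dark inside, its mouth is the same in all. In the sound base the pin goes fully home (tip 12 mm above the base's underside); in the two faulty ones the hole is too narrow farther in and hard stops the pin's tip 34 mm above the underside, 18 mm below the barrel's top. Origin as base_1
- base_3: sign-post base, looks like base_1. Pressing any base onto the board with more than 25 N (its own weight of 4 to 6 N included) counts as forcing. A base slides upright along the board when drawn along by the pin held fully home in it, or can be gripped by the barrel. Origin as base_1
- board: fixed light wooden board 300 x 500 mm, 6 mm thick, lying on the desk; the bases, the rest and the stamp stand on it. Origin: centre of the underside, z up; its top is 6 mm above
- spot: ring marked flat on the board: thin black outline 116 mm across outside, 108 mm inside, no step to slide over. Origin: its centre, on the board's top, z up
- rubber_stamp: bystander: rubber stamp with black handle and wooden foot, 27 x 48 mm, 68 mm high, standing on the board. Origin: centre of the underside
- stapler: bystander: black stapler 36 x 134 x 43 mm on the desk, loose. Origin: centre of the underside
- hole_punch: bystander: hole punch with blue top, 67 x 104 x 56 mm, on the desk, loose. Origin: centre of the underside
Things that resemble listed ones, but are neither listed nor needed, are in the scene too. Leave any purple look-alike of the go_pin alone. Leave any pink look-alike of the base_2 alone.

How it is judged:
On the way:
1. the go pin, held in the fingers, is fully home in a base (((horizontal distance between pin_tip and base_1 below 0.006 m and z of pin_tip in the frame of base_1 between 0 and 0.016 m and angle between the z axis of pin_tip and the z axis of base_1, either way round below 0.12 rad) or (horizontal distance between pin_tip and base_2 below 0.006 m and z of pin_tip in the frame of base_2 between 0 and 0.016 m and angle between the z axis of pin_tip and the z axis of base_2, either way round below 0.12 rad) or (horizontal distance between pin_tip and base_3 below 0.006 m and z of pin_tip in the frame of base_3 between 0 and 0.016 m and angle between the z axis of pin_tip and the z axis of base_3, either way round below 0.12 rad)) and contact force between the fingers and go_pin above 1 N), for 0.1 s.
At the end, for the whole second after the job is handed in: One base stands upright and still on the board within 14 mm of the ring's centre, the go pin fully home in it (tip at most 16 mm above the underside, within 6 mm and 0.12 rad of the socket); the other two are upright and within 30 mm of their starts (((horizontal distance between pin_tip and base_1 below 0.006 m and z of pin_tip in the frame of base_1 between 0 and 0.016 m and angle between the z axis of pin_tip and the z axis of base_1, either way round below 0.12 rad and horizontal distance between base_1 and spot below 0.014 m and z of base_1 in the frame of board below 0.01 m and linear speed of each of base_1, go_pin below 0.01 m/s and distance of each of base_2, base_3 from where it was at the start of the episode below 0.03 m and angle between each of base_1, base_2, base_3's own z axis and vertical below 0.06 rad) or (horizontal distance between pin_tip and base_2 below 0.006 m and z of pin_tip in the frame of base_2 between 0 and 0.016 m and angle between the z axis of pin_tip and the z axis of base_2, either way round below 0.12 rad and horizontal distance between base_2 and spot below 0.014 m and z of base_2 in the frame of board below 0.01 m and linear speed of each of base_2, go_pin below 0.01 m/s and distance of each of base_1, base_3 from where it was at the start of the episode below 0.03 m and angle between each of base_1, base_2, base_3's own z axis and vertical below 0.06 rad) or (horizontal distance between pin_tip and base_3 below 0.006 m and z of pin_tip in the frame of base_3 between 0 and 0.016 m and angle between the z axis of pin_tip and the z axis of base_3, either way round below 0.12 rad and horizontal distance between base_3 and spot below 0.014 m and z of base_3 in the frame of board below 0.01 m and linear speed of each of base_3, go_pin below 0.01 m/s and distance of each of base_1, base_2 from where it was at the start of the episode below 0.03 m and angle between each of base_1, base_2, base_3's own z axis and vertical below 0.06 rad))); the robot touches nothing.
It fails at once if a base was pressed onto the board with more than 25 N (the pin was forced) (contact force between any of base_1, base_2, base_3 and board above 25 N).
It fails at once if a base was tipped by more than 0.35 rad (angle between any of base_1, base_2, base_3's own z axis and vertical above 0.35 rad).
It fails at once if the stamp, stapler or hole punch was moved by more than 30 mm (distance of any of rubber_stamp, stapler, hole_punch from where it was at the start of the episode above 0.03 m).
It also fails if it takes over 51 s, if anything falls off the work surface, if the arm or the gripper's body presses on something with over 40 N, if the wrist force passes 120 N, or if a joint passes its speed limit or range.

## Working session

There is one attempt and no reset: what is moved stays moved. The work goes in short steps, Python scripts to look and compute and a tool call to move; the robot and the scene stay as the last step left them, time stands still between calls to the robot, and variables do not carry over. Pictures are saved under pics/ and viewed, at most 10 in all, crops included, and the job is handed in when it is done.

Besides the shell and the picture viewer there is one more tool, called after "Call:" as name(argument=value, ...), one argument or row to a line, values as JSON. jog_arm: Moves the arm, as the interface text tells. Its arguments: {"type":"object","properties":{"deltas":{"type":"array"},"grip_force":{"type":"number"}},"required":["deltas"]}

```bash
mkdir -p pics; cat > h.py <<'E'
import numpy as np,cv2
from rig import manip,imaging
def ray(name,u,v,z,c=None):
    c=c or imaging.calibration(name);K=np.array(c["mtx"]);T=np.array(c["cam_to_world"])
    d=T[:3,:3]@np.linalg.inv(K)@np.array([u,v,1.]);o=T[:3,3]
    return o+d*(z-o[2])/d[2]
def proj(name,p,c=None):
    c=c or imaging.calibration(name);K=np.array(c["mtx"]);T=np.array(c["cam_to_world"])
    q=K@(T[:3,:3].T@(np.array(p)-T[:3,3]));return q[:2]/q[2]
E
python3 - <<'E'
from h import *
for n in("top","scene"):
    cv2.imwrite(f"pics/{n}0.png",imaging.get_image(n));c=imaging.calibration(n);print(n,np.round(c["cam_to_world"],3).tolist(),np.round(c["mtx"],1).tolist())
s=manip.get_state();print(s)
E
```

```text
top [[0.016, -0.976, 0.216, 0.325], [-1.0, -0.017, -0.002, 0.015], [0.006, -0.216, -0.976, 1.048], [0.0, 0.0, 0.0, 1.0]] [[438.1, 0.0, 318.3], [0.0, 438.1, 202.8], [0.0, 0.0, 1.0]]
scene [[0.514, -0.659, 0.549, -0.156], [-0.858, -0.404, 0.318, -0.394], [0.012, -0.634, -0.773, 1.037], [0.0, 0.0, 0.0, 1.0]] [[513.4, 0.0, 307.6], [0.0, 513.4, 202.5], [0.0, 0.0, 1.0]]
{'clock': 0.1, 'qpos': array([ 1.22199059e+00,  2.76558795e-01,  1.50601712e+00, -1.75509802e-05,
        1.36072897e+00, -1.21006206e-01]), 'qd': array([ 3.05949757e-05, -6.44143625e-04, -2.81594225e-03,  2.24512404e-04,
        1.06460927e-03, -7.54987488e-04]), 'effort': array([ 9.21292740e-04, -4.17699122e+01, -2.46402848e+01, -1.42817780e-04,
        5.95764985e-03, -1.19734401e-05]), 'position': array([0.12970918, 0.55970106, 0.24150657]), 'ee_rot': array([-1.90917278e-04,  1.13651784e-01,  9.93520276e-01, -8.34602333e-04]), 'contact_force': array([-0.52739499, -0.18641557, -0.0047776 ]), 'moment': array([ 0.0205591 , -0.00455588,  0.01558182]), 'gripper_force': 0.0, 'width': 0.08507135311700008}
```

View pics/top0.png

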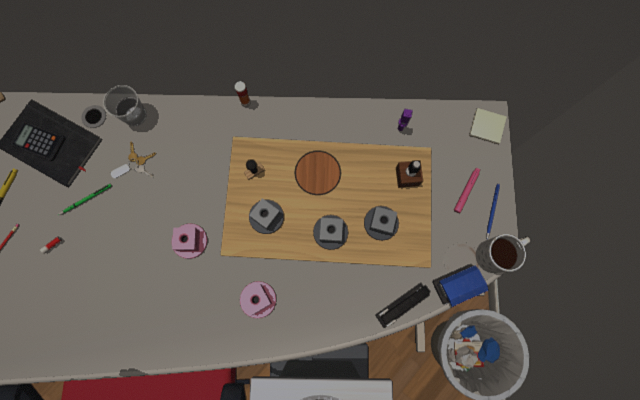

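View pics/scene0.png

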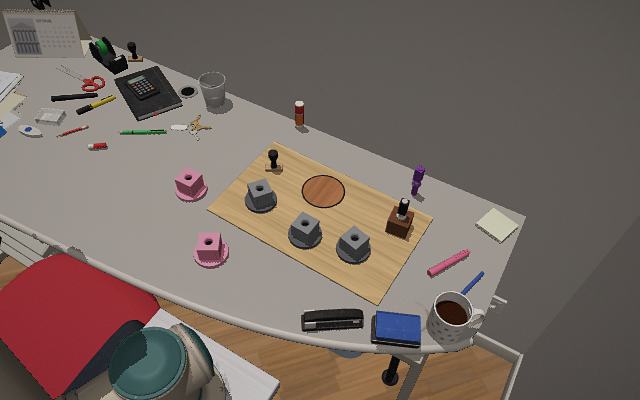

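Candidates for the pin are the black handle in the dark wooden rest at top (416,168), scene (403,207), the purple look-alike at (404,120), and the black stamp at (252,168). I choose the one in the rest. The grey bases are at (265,214), (331,231) and (381,221). The pink ones at (186,239) and (258,298) are decoys. I'll check the choice in a close crop.

```bash
python3 - <<'E'
from h import *
t=cv2.imread("pics/top0.png");s=cv2.imread("pics/scene0.png")
a=cv2.resize(t[140:250,240:440],None,fx=4,fy=4,interpolation=2)[:, :800]
b=cv2.resize(s[170:270,240:440],None,fx=4,fy=4,interpolation=2)
cv2.imwrite("pics/crop_t.png",a);cv2.imwrite("pics/crop_s.png",b)
# grey bright barrel tops
for n,im in(("top",t),("scene",s)):
    h=cv2.cvtColor(im,cv2.COLOR_BGR2HSV)
    m=((h[...,1]<40)&(h[...,2]>85)&(h[...,2]<150)).astype(np.uint8)*255
    m[:160]=0;m[280:]=0;m[:,:235]=0;m[:,440:]=0
    cs,_=cv2.findContours(m,cv2.RETR_EXTERNAL,cv2.CHAIN_APPROX_NONE)
    for c in cs:
        if cv2.contourArea(c)>150:
            r=cv2.minAreaRect(c);print(n,cv2.contourArea(c),r,np.round(ray(n,*r[0],.058),4))
# spot
p=[ray("top",u,v,.006) for u,v in((318,151),(318,195),(295,172),(341,172))];print(np.round(p,3))
E
```

```text
top 436.0 ((330.74871826171875, 228.51776123046875), (22.086584091186523, 21.730350494384766), 4.085616588592529) [ 0.4835 -0.0167  0.058 ]
top 420.0 ((383.8823547363281, 218.97061157226562), (21.585670471191406, 21.3431339263916), 14.03624439239502) [ 0.5077 -0.1385  0.058 ]
top 447.5 ((263.5400085449219, 212.280029296875), (22.0, 22.200000762939453), 36.869895935058594) [0.5187 0.1383 0.058 ]
top 4030.0 ((337.0, 219.5), (119.0, 204.0), 90.0) [ 0.5047 -0.0308  0.058 ]
scene 341.0 ((354.5, 237.0), (22.64519691467285, 18.428503036499023), 38.65980529785156) [ 0.5068 -0.1385  0.058 ]
scene 315.5 ((304.617919921875, 222.28775024414062), (22.14531707763672, 17.7745304107666), 29.05460548400879) [ 0.4828 -0.0165  0.058 ]
scene 278.5 ((261.8302001953125, 192.09434509277344), (28.361543655395508, 20.202743530273438), 60.945396423339844) [0.5081 0.124  0.058 ]
scene 410.0 ((415.0, 170.0), (20.0, 48.0), 90.0) [ 0.7798 -0.1739  0.058 ]
[[ 0.687  0.015  0.006]
 [ 0.574  0.014  0.006]
 [ 0.632  0.071  0.006]
 [ 0.634 -0.042  0.006]]
```

View pics/crop_t.png

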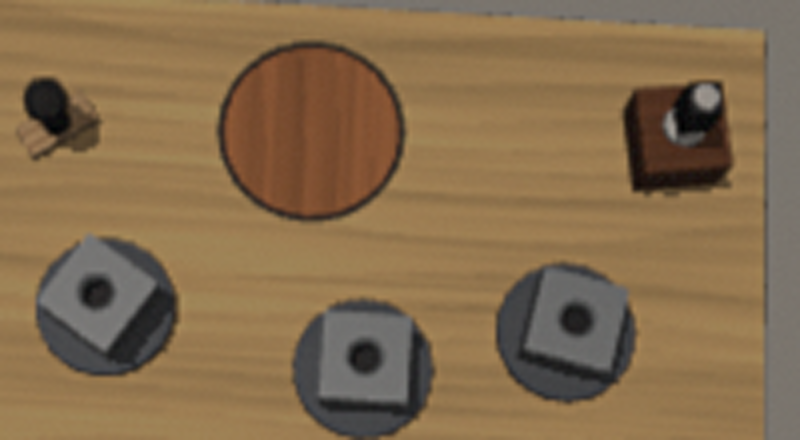

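View pics/crop_s.png

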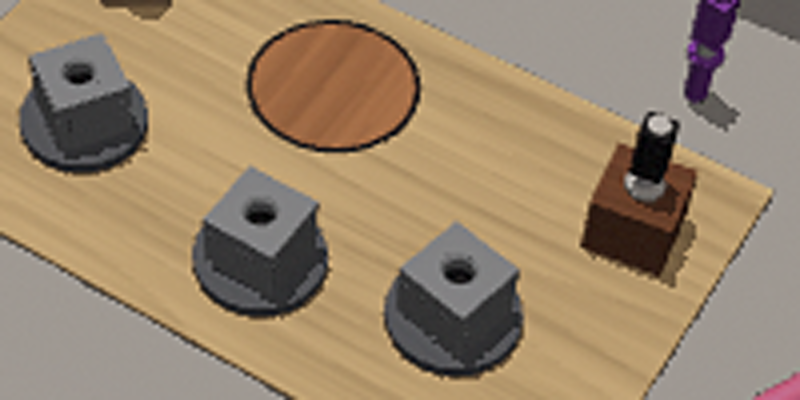

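The close crop confirms the choice: black handle with a light cap, standing upright in the rest, at crop (706,96) from the top and (659,124) in the scene view. The three bases are grey.

```bash
python3 - <<'E'
from h import *
print(ray("top",416.5,164,.111),ray("scene",404.8,201,.111))
print([ray("top",240+u/4,140+v/4,.058) for u,v in((96,292),(365,356),(576,319))])
print([ray("scene",240+u/4,170+v/4,.058) for u,v in((79,71),(261,213),(459,270))])
print("spot",ray("top",240+312/4,140+131/4,.006),ray("scene",240+334/4,170+86/4,.006))
c=imaging.calibration("wrist");print(np.round(c["cam_to_world"],3))
print([ray("top",240+u/4,140+v/4,.052) for u,v in((640,90),(722,83),(726,165),(640,172))])
E
```

```text
[ 0.62406276 -0.20533229  0.111     ] [ 0.62450867 -0.20506504  0.111     ]
[array([0.51704835, 0.13718753, 0.058     ]), array([ 0.48243522, -0.01782834,  0.058     ]), array([ 0.50591593, -0.13873019,  0.058     ])]
[array([0.51727979, 0.13653008, 0.058     ]), array([ 0.48116406, -0.01929943,  0.058     ]), array([ 0.50585664, -0.13965042,  0.058     ])]
spot [0.63073739 0.01453223 0.006     ] [0.6302813  0.01370879 0.006     ]
[[ 0.226  0.935  0.274  0.06 ]
 [ 0.974 -0.216 -0.066  0.577]
 [-0.002  0.281 -0.96   0.373]
 [ 0.     0.     0.     1.   ]]
[array([ 0.6459644, -0.1800377,  0.052    ]), array([ 0.65118204, -0.22900429,  0.052     ]), array([ 0.60064865, -0.22961417,  0.052     ]), array([ 0.59550393, -0.17880227,  0.052     ])]
```

Call:
jog_arm(
  deltas=[0,0,19,494,-765,0,1,0,0,19,494,-765,0,1,0,0,19,494,-765,0,1,0,0,19,494,-765,0,1,0,0,19,494,-765,0,1,0,0,19,494,-765,0,1,0,0,19,494,-765,0,1,0,0,19,494,-765,0,1,0,0,19,494,-765,0,1,0,0,19,494,-765,0,1,0,0,19,494,-765,0,1,0,0,19,494,-765,0,1,0,0,19,494,-765,0,1,0,0,19,494,-765,0,1,0,0,19,494,-765,0,1,0,0,19,494,-765,0,1,0,0,19,494,-765,0,1,0,0,19,494,-765,0,1,0,0,19,494,-765,0,1,0,0,19,494,-765,0,1],
)

```text
clock: 2.1
position: [0.6243, -0.2067, 0.2407]
ee_rot: [-0.001, -0.051, 0.999, 0.0]
contact_force: [-0.6, 1.5, -0.7]
width: 0.0856
gripper_force: 0.0
```

```bash
python3 - <<'E'
from h import *
c=imaging.calibration("wrist");im=imaging.get_image("wrist");cv2.imwrite("pics/w1.png",im)
s=manip.get_state();print(s["position"],s["ee_rot"]);np.save("c1.npy",[c],allow_pickle=True)
print(proj("wrist",[.6243,-.2052,.112],c))
E
```

```text
[ 0.62331767 -0.20471422  0.24113917] [-0.00117804 -0.05133549  0.99868022  0.00104597]
[311.98006637 194.74115542]
```

View pics/w1.png

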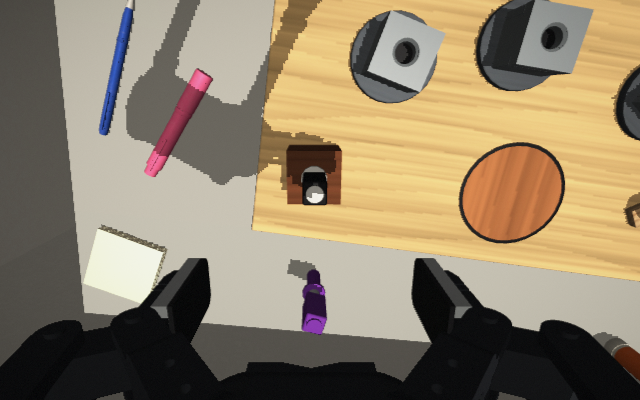

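The wrist view shows the rest and handle square with the image, cap at (315,194), which matches the prediction of (312,195). The yaw is right and the purple pin at (313,300) is clear. Next: descend, grip and lift.

Call:
jog_arm(
  deltas=[0,0,0,0.5,0,-50,1,0,0,0,0.5,0,-100,1,0,0,0,0.5,0,-140,1,0,0,0,0.5,0,-157,1,0,0,0,0.5,0,-157,1,0,0,0,0.5,0,-157,0,0,0,0,0.5,0,-157,0,0,0,0,0.5,0,-157,0,0,0,0,0.5,0,-157,0,0,0,0,0.5,0,-157,0,0,0,0,0.5,0,-157,0,0,0,0,0.5,0,-157,0],
  grip_force=50,
)

```text
clock: 3.35
position: [0.6248, -0.205, 0.0856]
ee_rot: [0.001, -0.052, 0.999, -0.0]
contact_force: [0.8, 0.2, 1.4]
width: 0.0194
gripper_force: 52.4
```

Call:
jog_arm(
  deltas=[0,0,0,0,0,30,0,0,0,0,0,0,60,0,0,0,0,0,0,85,0,0,0,0,-40,22,85,0,0,0,0,-80,44,85,0,0,0,0,-110,61,80,0,0,0,0,-118,66,70,0,0,0,0,-118,66,60,0,0,0,0,-118,66,60,0,0,0,0,-118,66,60,0],
)

```text
clock: 4.35
position: [0.5074, -0.1395, 0.1451]
ee_rot: [0.0, -0.052, 0.999, -0.0]
contact_force: [-0.3, -0.2, -2.1]
width: 0.019
gripper_force: 52.2
```

```bash
python3 - <<'E'
from h import *
im=imaging.get_image("scene");t=imaging.get_image("top");s=manip.get_state();p=s["position"];print(p,s["contact_force"],s["width"])
u,v=proj("scene",[p[0],p[1],.06]).astype(int);a=cv2.resize(im[v-40:v+35,u-50:u+50],None,fx=6,fy=6,interpolation=2)
cv2.imwrite("pics/s2.png",a);print(u,v)
E
```

```text
[ 0.50758873 -0.13957496  0.14540221] [ 0.16735241  0.5005541  -0.94334044] 0.019419614577568613
355 236
```

View pics/s2.png

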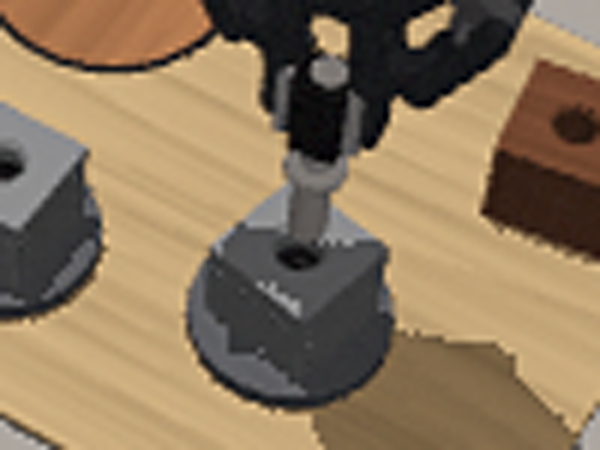

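The pin is gripped and upright. Its tip, at crop (308,235), hangs just above the socket mouth at (298,257). Lowering 20 mm.

Call:
jog_arm(
  deltas=[0,0,0,-1.5,0,-6,0,0,0,0,-1.5,0,-12,0,0,0,0,-1.5,0,-17,0,0,0,0,-1.5,0,-21,0,0,0,0,-1.5,0,-21,0,0,0,0,-1.5,0,-21,0],
)

```text
clock: 5.05
position: [0.5053, -0.1387, 0.1242]
ee_rot: [0.0, -0.052, 0.999, 0.0]
contact_force: [1.7, 0.2, -3.6]
width: 0.0194
gripper_force: 52.2
```

Call:
jog_arm(
  deltas=[0,0,0,0,0,-5,0,0,0,0,0,0,-10,0,0,0,0,0,0,-14,0,0,0,0,0,0,-18,0,0,0,0,0,0,-18,0,0,0,0,0,0,-18,0],
)

```text
clock: 5.65
position: [0.5055, -0.1388, 0.107]
ee_rot: [0.001, -0.052, 0.999, 0.0]
contact_force: [2.0, 1.4, 6.5]
width: 0.0192
gripper_force: 53.5
```

```bash
python3 - <<'E'
from h import *
f=[]
for i in range(4):
    im=imaging.get_image("scene");s=manip.get_state();f.append(s["contact_force"])
p=s["position"];print(p,np.mean(f,0))
u,v=proj("scene",[p[0],p[1],.06]).astype(int);a=cv2.resize(im[v-40:v+35,u-50:u+50],None,fx=6,fy=6,interpolation=2)
cv2.imwrite("pics/s3.png",a)
E
```

```text
[ 0.50541467 -0.13878695  0.10707762] [1.514534   2.07031875 6.01040328]
```

It stops short here with about 7 N at the depth of the faulty hole, so this base is faulty. On to the middle one.

Call:
jog_arm(
  deltas=[0,0,0,0,0,20,0,0,0,0,0,0,56,0,0,0,0,0,0,60,0,0,0,0,-8,40,60,0,0,0,0,-16,85,60,0,0,0,0,-22,115,55,0,0,0,0,-23,121,45,0,0,0,0,-23,121,36,0,0,0,0,-23,121,36,0,0,0,0,-23,121,30,0,0,0,0,-23,121,24,0,0,0,0,-23,121,18,0,0,0,0,-23,121,18,0,0,0,0,-23,121,18,0],
)

```text
clock: 7.25
position: [0.4821, -0.0179, 0.1241]
ee_rot: [0.0, -0.052, 0.999, 0.0]
contact_force: [0.8, 2.0, -2.9]
width: 0.0192
gripper_force: 52.8
```

Call:
jog_arm(
  deltas=[0,0,0,0,0,-5,0,0,0,0,0,0,-10,0,0,0,0,0,0,-14,0,0,0,0,0,0,-18,0,0,0,0,0,0,-18,0,0,0,0,0,0,-18,0],
)

```text
clock: 7.85
position: [0.4823, -0.0178, 0.1068]
ee_rot: [0.0, -0.052, 0.999, 0.0]
contact_force: [-0.6, 1.4, 5.7]
width: 0.0193
gripper_force: 54.0
```

```bash
python3 - <<'E'
from h import *
f=[]
for i in range(4):
    im=imaging.get_image("scene");s=manip.get_state();f.append(s["contact_force"])
print(s["position"],np.mean(f,0))
E
```

```text
[ 0.48224604 -0.01774144  0.10696169] [2.14897551e-03 2.15178654e+00 6.53246619e+00]
```

It stops short here too. Now the left one.

Call:
jog_arm(
  deltas=[0,0,0,0,0,20,0,0,0,0,0,0,56,0,0,0,0,0,0,60,0,0,0,0,10,45,60,0,0,0,0,20,90,60,0,0,0,0,30,135,55,0,0,0,0,35,155,45,0,0,0,0,35,155,36,0,0,0,0,35,155,36,0,0,0,0,35,155,30,0,0,0,0,35,155,24,0,0,0,0,35,155,18,0,0,0,0,35,155,18,0,0,0,0,35,155,18,0],
)

```text
clock: 9.45
position: [0.5171, 0.137, 0.1244]
ee_rot: [0.0, -0.052, 0.999, 0.0]
contact_force: [1.2, 1.4, -2.5]
width: 0.0191
gripper_force: 52.9
```

Call:
jog_arm(
  deltas=[0,0,0,0,0,-5,0,0,0,0,0,0,-10,0,0,0,0,0,0,-14,0,0,0,0,0,0,-18,0,0,0,0,0,0,-18,0,0,0,0,0,0,-18,0],
)

```text
clock: 10.05
position: [0.517, 0.1372, 0.1061]
ee_rot: [-0.0, -0.052, 0.999, 0.0]
contact_force: [1.0, 0.6, -2.2]
width: 0.0193
gripper_force: 53.0
```

```bash
python3 - <<'E'
from h import *
f=[]
for i in range(4):
    im=imaging.get_image("scene");s=manip.get_state();f.append(s["contact_force"])
p=s["position"];print(s["position"],np.mean(f,0))
u,v=proj("scene",[p[0],p[1],.06]).astype(int);a=cv2.resize(im[v-40:v+35,u-50:u+50],None,fx=6,fy=6,interpolation=2)
cv2.imwrite("pics/s4.png",a)
E
```

```text
[0.51692673 0.13718089 0.10628067] [ 1.19119513  1.27322351 -2.2458906 ]
```

It enters freely, so this is the sound base. I'll seat it fully with a light press.

Call:
jog_arm(
  deltas=[0,0,0,0,0,-5,0,0,0,0,0,0,-10,0,0,0,0,0,0,-15,0,0,0,0,0,0,-19,0,0,0,0,0,0,-19,0,0,0,0,0,0,-19,0],
)

```text
clock: 10.85
position: [0.5171, 0.1373, 0.0877]
ee_rot: [0.0, -0.052, 0.999, 0.0]
contact_force: [-0.5, 1.9, 4.5]
width: 0.0197
gripper_force: 53.7
```

```bash
python3 - <<'E'
from h import *
f=[]
for i in range(4):
    im=imaging.get_image("scene");s=manip.get_state();f.append(s["contact_force"])
p=s["position"];print(s["position"],np.mean(f,0))
u,v=proj("scene",[p[0],p[1],.06]).astype(int);a=cv2.resize(im[v-40:v+35,u-50:u+50],None,fx=6,fy=6,interpolation=2)
cv2.imwrite("pics/s5.png",a)
E
```

```text
[0.51705748 0.13727307 0.08769152] [-0.05268574  1.8357619   4.12949125]
```

View pics/s5.png

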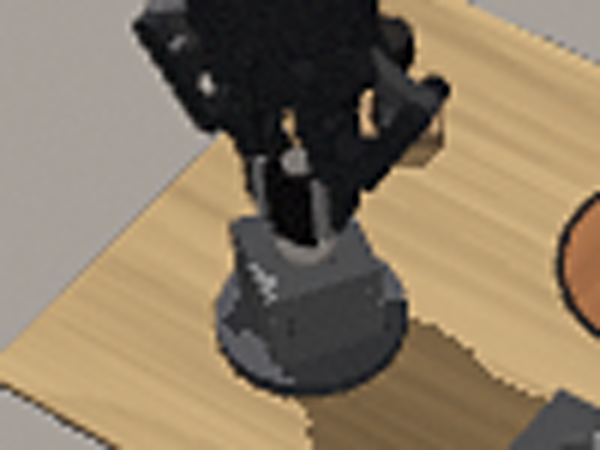

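The shoulder, at crop (305,250), lies on the barrel's top and the base stands upright. I'll draw it slowly to the ring.

Call:
jog_arm(
  deltas=[0,0,0,3,-3,0,0,0,0,0,9,-10,0,0,0,0,0,16,-17,0,0,0,0,0,23,-25,0,0,0,0,0,30,-33,0,0,0,0,0,37,-40,0,0,0,0,0,44,-48,0,0,0,0,0,51,-55,0,0,0,0,0,58,-63,0,0,0,0,0,65,-70,0,0,0,0,0,72,-78,0,0,0,0,0,79,-85,0,0,0,0,0,86,-93,0,0,0,0,0,93,-101,0,0,0,0,0,100,-108,0,0,0,0,0,106,-115,0,0,0,0,0,111,-121,0,0,0,0,0,114,-124,0,0,0,0,0,114,-124,0,0,0,0,0,114,-124,0,0],
)

```text
clock: 13.05
position: [0.6279, 0.014, 0.0866]
ee_rot: [-0.003, -0.052, 0.999, 0.001]
contact_force: [-3.7, 4.0, 4.6]
width: 0.0194
gripper_force: 53.9
```

```bash
python3 - <<'E'
from h import *
im=imaging.get_image("scene");s=manip.get_state()
p=s["position"];print(p,s["contact_force"])
u,v=proj("scene",[p[0],p[1],.04]).astype(int);a=cv2.resize(im[v-55:v+55,u-70:u+70],None,fx=5,fy=5,interpolation=2)
cv2.imwrite("pics/s6.png",a)
E
```

```text
[0.62784383 0.01403202 0.08660643] [-4.13914012  2.88794565  4.98737333]
```

View pics/s6.png

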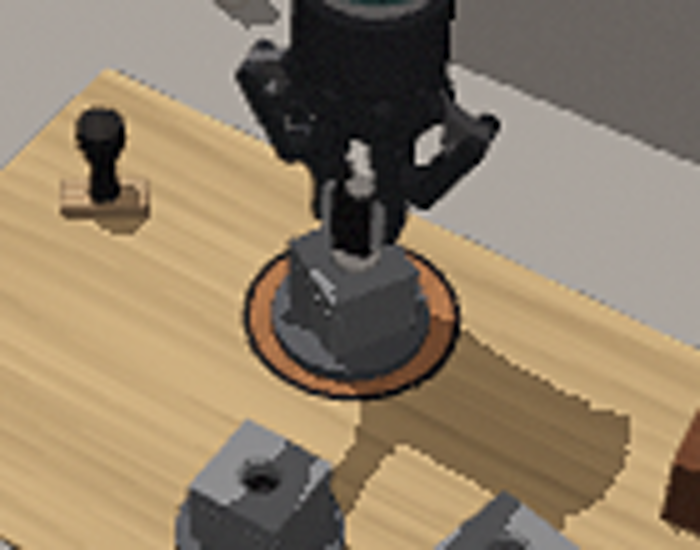

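The base stands inside the ring, about centred (foot centre near crop (352,318)), with the pin home. I'll ease the press, release and retreat.

Call:
jog_arm(
  deltas=[0,0,0,1,0,1.5,0,0,0,0,1,0,3,0,0,0,0,1,0,3,0,0,0,0,1,0,3,0.5,0,0,0,1,0,3,0.7,0,0,0,1,0,3,0.8,0,0,0,1,0,3,0.8,0,0,0,1,0,3,0.8,0,0,0,1,0,20,0.8,0,0,0,1,0,60,0.8,0,0,0,1,0,105,0.8,0,0,0,-40,0,150,0.8,0,0,0,-80,40,170,0.8,0,0,0,-120,80,170,0.8,0,0,0,-150,120,170,0.8,0,0,0,-190,150,170,0.8,0,0,0,-230,180,170,0.8,0,0,0,-230,180,170,0.8,0,0,0,-230,180,170,0.8],
)

```text
clock: 15.0
position: [0.3981, 0.1946, 0.2578]
ee_rot: [-0.0, -0.054, 0.999, 0.0]
contact_force: [1.0, -0.3, 0.3]
width: 0.0683
gripper_force: 0.0
```

```bash
python3 - <<'E'
from h import *
im=imaging.get_image("scene");t=imaging.get_image("top");s=manip.get_state();print(s["position"],s["contact_force"],s["width"])
a=cv2.resize(im[130:260,230:430],None,fx=4,fy=4,interpolation=2);cv2.imwrite("pics/s7.png",a)
# expected: barrel-top centre, pin top if home (z=.118)
for n in("scene",):
    for z in(.058,.118):
        q=proj(n,[.629,.014,z]);print((q-[230,130])*4)
E
```

```text
[0.40119343 0.1931897  0.25769966] [ 0.37074948  0.88622325 -0.26731592] 0.06844135416185419
[375.54524546 194.3655832 ]
[379.10734432 129.3992332 ]
```

View pics/s7.png

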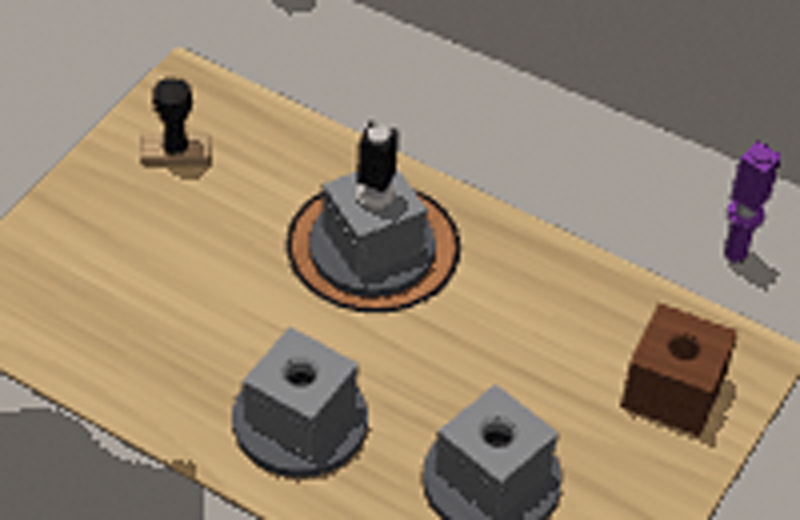

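The pin stands home in the base: its cap is at crop (378,130), as predicted. The base is centred in the ring to within a few mm, the other two bases are in place, and the arm is clear.

```bash
python3 -c "
from rig import manip
print(manip.sign_off())"
```

```text
the job is handed in; nothing more can be done
None
```

I handed the job in at about 15 s: the left base was the sound one, and it now stands in the ring with the go pin fully home; the pin stopped short in the other two, which I left in place, and I moved nothing else.

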